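# Set the runout checker's indicator and shut its guard

## Task

Slide the runout checker's clear guard door fully open and bring the indicator down by its thumb pad until the sprung plunger rests on the punch with about two millimetres of preload. Then slide the guard shut until its roller catch snaps it fully home, ready for the spin. Do not force the guard, do not press on the dial indicator itself or on the punch and its turntable, and leave the other gauges on the plate where they are.

Things in the scene. Friction and masses are not known exactly. Their poses are not given: they have to be found in the camera images.
- checker: bench runout checker, fixed. Origin: centre of its underside; x from its front (robot side) to its back, y along its length, z up. 244 (x) x 430 (y) mm. Half at +y: grey drive housing, top 223 mm up. Half at -y: chamber with turntable, a column at the -y end (top 212), clear end and back panes (top under 234), open at front and top once the guard is slid to +y over the housing.
- guard (a joint): travel (m) of the clear guard door along the checker's +y: 0 shut, 0.19 fully open, stops at both. Front and roof pane in one piece, 205 mm long, roof top 246 mm up. Slides with 3 to 4 N. A sprung roller catch works 7 to 16 mm from shut: 9 to 13 N in all passes it either way, then it pulls the door home; a door not pushed through stands about 15 mm ajar.
- guard_grip (a point): middle of the bar of the bow handle on the guard's roof. Bar 12 mm thick, 130 mm long, along the checker's x, centre 281 mm above the granite; foot strip under it 22 mm wide, its top 248 mm up. Moves with the door: in the checker's frame at x -10, y -67 mm with the guard shut, y +122 mm fully open.
- carriage (a joint): how far the indicator carriage is lowered on its column, m: 0 highest, 0.06 lowest. It stays where it is left. About 1.5 to 2.5 N from above slides it down freely; the push needed rises by the plunger's spring force once the plunger is on the punch.
- pad_top (a point): middle of the top face of the carriage's thumb pad, a 30 mm round flat button on a post, at x 0, y -160 mm in the checker's frame, 100 mm above the free plunger's tip; starts 218 to 230 mm above the granite. Press it straight down to lower the indicator. The indicator's 42 mm round case hangs 64 mm from it towards +y, its top 12 mm lower than the pad.
- plunger (a joint): how far the indicator's sprung plunger is pushed in, m: 0 free, 0.010 bottomed. Its spring pushes with 3 N at first touch and 1 N more per mm, so 2 mm of preload is 5 N. It stands at x 0, y -96 mm in the checker's frame, above the end face of the punch and 11 mm off its axis.
- indicator: the dial indicator clamped in the carriage's arm, 42 mm round steel case with a white dial towards the robot. Its origin is the tip of the uncompressed plunger; z up.
- turntable: the small aluminium turntable, 120 mm across, with a dark 68 mm collet nut and the 38 mm thick hardened steel punch standing in it. Origin: on the axis at the turntable's underside, 36 mm above the granite. How far the punch stands out differs from start to start: its flat end face is 88 to 106 mm above the granite.
- height_master: bystander: chrome height master, stepped column 166 mm tall on a 70 x 60 mm foot; origin: centre of its underside.
- centre_finder: bystander: black steel centre-finder lying flat, about 140 x 110 mm, 26 mm high; origin: under its middle.
- ring_gauge: bystander: brass thread ring gauge, 84 mm across, 20 mm high; origin: centre of its underside.
- v_block: bystander: blued steel V-block with its yoke clamp, 80 x 76 mm, 118 mm tall; origin: centre of its underside.

How it is judged:
On the way, in this order (a step that is already met when the one before it is completed fails the run):
1. the guard door is slid fully open (within 20 mm of its stop) (value of joint guard above 0.17 m), for 0.1 s.
2. with the guard still open, the plunger rests on the punch, pushed in by 0.8 to 5 mm, and stays so with the thumb pad let go (value of joint plunger between 0.0008 and 0.005 m and value of joint guard above 0.16 m and contact force between each of the arm, the fingers and carriage below 0.3 N), for 0.3 s.
At the end, for the whole second after the job is handed in: the guard is fully home (within 2.5 mm of its stop) and at rest, and the plunger still rests on the punch, pushed in by 0.8 to 5 mm (value of joint guard below 0.0025 m and value of joint plunger between 0.0008 and 0.005 m and velocity of joint guard between -0.01 and 0.01 m/s); the robot touches nothing.
It fails at once if the guard is forced: pushed with more than 40 N (contact force between any of the arm, the fingers and guard above 40 N).
It fails at once if the plunger is driven in by more than 8 mm (value of joint plunger above 0.008 m).
It fails at once if the arm presses on the indicator (contact force between any of the arm, the fingers and indicator above 2 N).
It fails at once if the arm presses on the punch or its turntable (contact force between any of the arm, the fingers and turntable above 2 N).
It fails at once if a bystander gauge is moved by more than 15 mm or tipped (distance of any of height_master, centre_finder, ring_gauge, v_block from where it was at the start of the episode above 0.015 m or angle between any of height_master, centre_finder, ring_gauge, v_block's own z axis and vertical above 0.3 rad).
It also fails if it takes over 56 s, if anything falls off the work surface, if the arm or the gripper's body presses on something with over 40 N, if the wrist force passes 120 N, or if a joint passes its speed limit or range.

## Robot

A 6-joint arm with a two-finger parallel gripper is mounted at the origin on the work surface. World frame = base frame: x ahead of the robot, y to its left, z up, the work surface at z = 0. Lengths are in m, angles in rad, forces in N, time in s.
With the tool pointing down it reaches from about 0.375 to 0.975 m from the base axis. Payload 3.8 kg.
Tool frame: the origin (TCP) lies midway between the tips of the shut fingers; the grasp point (between the pads) lies 19 mm behind it (robot.grip_depth is the distance from the TCP to the grasp point, in m); z points along the fingers, y is the direction in which the jaws open and shut (so a half turn about z gives the same grasp; the last joint's range is limited). The gripper opens to 88 mm and grips with 3 to 60 N. Pads are 18 mm wide; open, the fingers measure 123 mm over their backs; the gripper's body (75 mm by 187 mm) begins 45 mm behind the grasp point.
Start: joints at [-1.326, 0.264, 1.604, -0, 1.274, -0.037], TCP at [0.188, -0.648, 0.239] pointing down, gripper open.
Joint ranges: [-2.63, 2.63], [-0.94, 2.18], [0.31, 2.57], [-1.31, 4.45], [0, 2.66], [-2.55, 2.55]. Speed limits (rad/s): [2.57, 2.57, 3.14, 3.14, 3.14, 3.14].

## Interface

Orientations are given as a unit quaternion [w, x, y, z].
In Python, from bench import robot gives the robot as it stands.
- The arm moves only by the tool jog_arm, never from a script. Its argument "targets" is a list of rows, each a list of 7 numbers: the shift along the world's x, y, z in cm, then the turn, a rotation vector about the world's x, y, z in rad, then the opening, from -1 (shut) to 1 (fully open), so that 0 is half open. In form: [[tx, ty, tz, wx, wy, wz, hand], ...]. A call has 1 to 10 rows; each row shifts and turns the pose as measured when the row begins; what a row does not reach is not made up. A row lasts 1/10 s, in which the tool goes at most 50 mm and 8.59 degrees, less where a joint would pass 70% of its speed; a pose out of reach is approached as far as the arm can. A call with a gripper value outside its range is refused whole. The fingers move at their own pace and stop on an object; the grip force is fixed at half the most. Time passes only in rows, so rows that do not move let the fingers close. It gives the time, the measured TCP pose, the force and the opening at its end, in the units of the state.
- robot.read_state(): the state, without advancing time (a new reading comes with each control period).
- robot.snapshot(name): name is "side" or "top" or "wrist"; returns a dict with "img" (480x640x3 uint8, blue, green, red), "vertical_fov" (degrees; the focal length in pixels is half the picture's height over the tangent of half this angle, whatever the lens; pixels are square), "cx", "cy" (the principal point, pixels), "pose" (4x4, takes a point from camera to world coordinates). Camera axes: x right, y down, z forward; pixel columns grow to the right and rows downward; lengths in m; the calibration is good to about 2 mm. A picture is of the moment at which its call begins. There is no depth.
- robot.hand_in(): hands the job in, once; it reports no verdict.
The state is a dict: "clock": time; "joint_pos": joint angles; "joint_velocities": joint speeds; "tau": joint torques, N m; "eef_pos": TCP position; "tool_rot": TCP orientation; "ft_force": force on the tool from outside, world axes, zero at the start; "wrist_torque": the same for the moment, N m; "grip_width": finger opening in m.
Only numpy, scipy, OpenCV 4.12 (cv2) and the standard library are available. Lean on these libraries where they do the work, as an engineer would, in place of code of your own. Each camera call takes 0.05 s, during which the arm holds its last target.

## Working session

There is one attempt and no reset: what is moved stays moved. The work goes in short steps, Python scripts to look and compute and a tool call to move; the robot and the scene stay as the last step left them, time stands still between calls to the robot, and variables do not carry over. Pictures are saved under pics/ and viewed, and the job is handed in when it is done.

Besides the shell and the picture viewer there is one more tool, called after "Emit:" as a command line: name --pt "numbers of a row" for each row, then --argument value for the rest. jog_arm: Moves the arm, as the interface text tells. Its arguments: {"type":"object","properties":{"targets":{"type":"array"}},"required":["targets"]}

```bash
mkdir -p pics; ls
python3 - <<'E'
from bench import robot
import cv2,numpy as np
s=robot.read_state(); print(s)
for n in ["side","top","wrist"]:
    d=robot.snapshot(n); cv2.imwrite(f"pics/{n}0.png",d["img"]); print(n,d["vertical_fov"],d["cx"],d["cy"],np.round(d["pose"],4).tolist())
E
```

```text
pics
{'clock': 0.0, 'joint_pos': array([-1.32586380e+00,  2.64760983e-01,  1.60537444e+00,  3.17799833e-05,
        1.27368028e+00, -3.69411516e-02]), 'joint_velocities': array([-2.53752534e-04,  1.92793880e-03, -7.69846226e-04, -3.40519706e-04,
       -9.92142403e-06,  7.67459079e-04]), 'tau': array([ 2.75065249e-03, -5.02102053e+01, -3.56875241e+01,  7.31733791e-02,
        2.93954881e-02, -1.90175247e-04]), 'eef_pos': array([ 0.187565  , -0.6476802 ,  0.23738248]), 'tool_rot': array([-1.10709512e-03,  9.90084876e-01,  1.40466018e-01, -1.00278888e-04]), 'ft_force': array([-4.06401965e-04, -1.01066399e+00,  4.35195343e-01]), 'wrist_torque': array([ 0.0203846 , -0.01100989, -0.02477526]), 'grip_width': 0.08746348054478391}
side 46.366405291601275 318.33348285858233 248.32252998866502 [[-0.7442, -0.6326, 0.2144, 0.2101], [-0.6679, 0.7075, -0.231, 0.3777], [-0.0055, -0.3152, -0.949, 1.6449], [0.0, 0.0, 0.0, 1.0]]
top 50.92687944480278 324.91955553113144 242.62982042311347 [[0.0067, -0.9835, 0.1806, 0.3408], [-1.0, -0.0057, 0.0061, 0.0291], [-0.005, -0.1806, -0.9835, 1.3483], [0.0, 0.0, 0.0, 1.0]]
wrist 62.49052192635479 315.32523584619105 237.9902029533852 [[0.2775, -0.9165, -0.2883, 0.2616], [-0.9607, -0.2653, -0.0812, -0.6276], [-0.0021, 0.2995, -0.9541, 0.3829], [0.0, 0.0, 0.0, 1.0]]
```

View pics/side0.png

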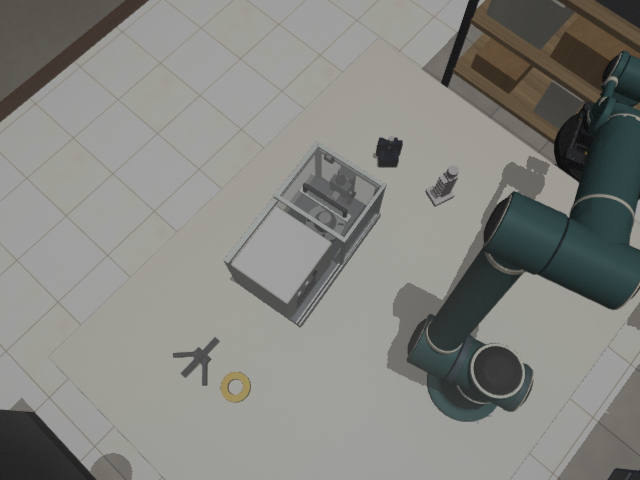

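View pics/top0.png

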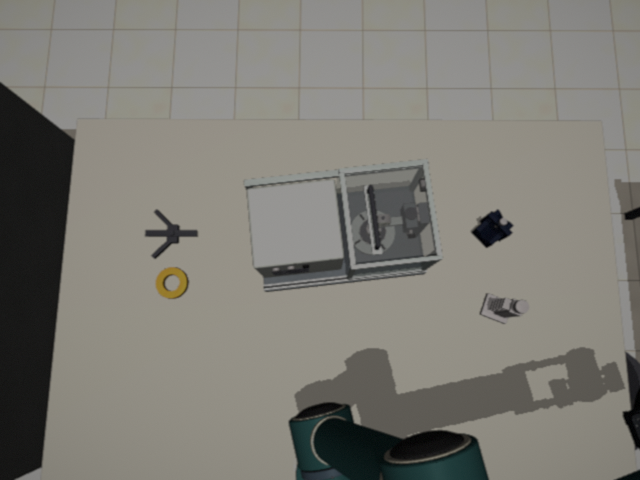

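View pics/wrist0.png

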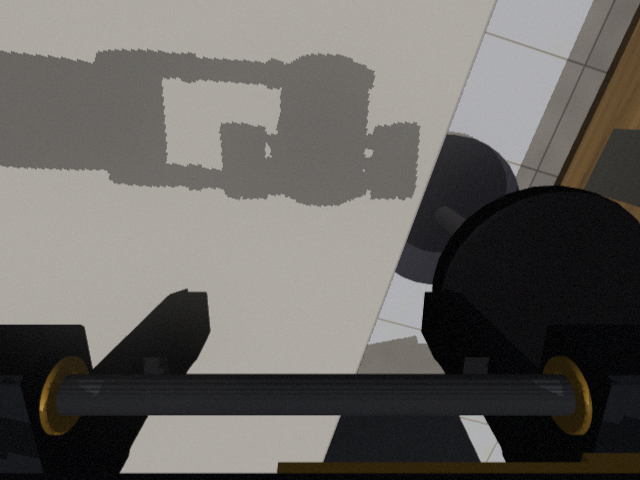

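Run:
```python
import cv2
t=cv2.imread("pics/top0.png")[145:300,235:455]; cv2.imwrite("pics/top0z.png",cv2.resize(t,(792,558),interpolation=cv2.INTER_CUBIC))
t=cv2.imread("pics/side0.png")[135:330,220:392]; cv2.imwrite("pics/side0z.png",cv2.resize(t,(516,585),interpolation=cv2.INTER_CUBIC))
```

```text
(no output)
```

View pics/top0z.png

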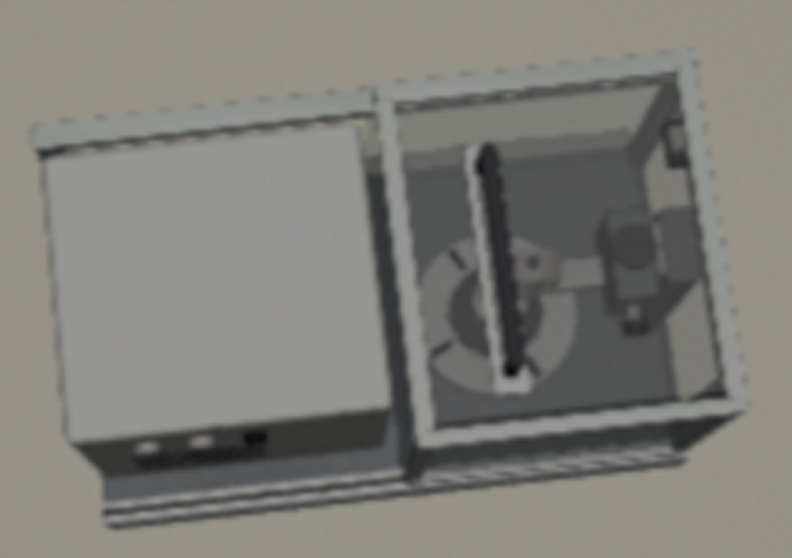

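View pics/side0z.png

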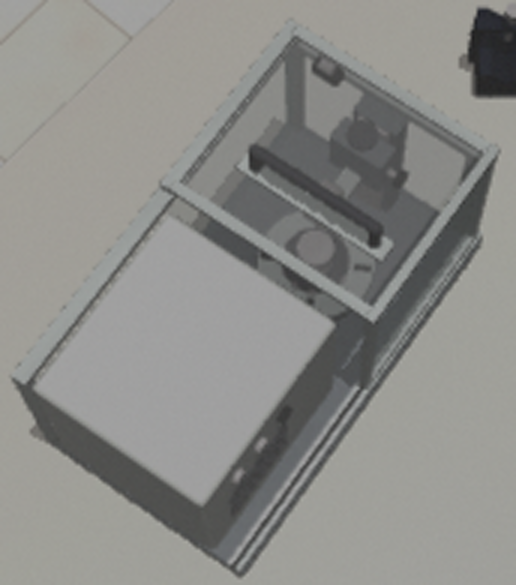

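```bash
cat > h.py <<'E'
import numpy as np,cv2
from bench import robot
def cam(d):
    return dict(f=240/np.tan(np.radians(d["vertical_fov"])/2),cx=d["cx"],cy=d["cy"],T=np.array(d["pose"]))
def ray(c,p):
    v=np.array([(p[0]-c['cx'])/c['f'],(p[1]-c['cy'])/c['f'],1.]); v=c['T'][:3,:3]@v
    return c['T'][:3,3],v/np.linalg.norm(v)
def plane(c,p,z):
    o,v=ray(c,p); return o+v*(z-o[2])/v[2]
def tri(l):
    A=np.zeros((3,3));b=np.zeros(3)
    for c,p in l:
        o,v=ray(c,p);M=np.eye(3)-np.outer(v,v);A+=M;b+=M@o
    X=np.linalg.solve(A,b)
    return X,[np.linalg.norm((np.eye(3)-np.outer(ray(c,p)[1],ray(c,p)[1]))@(X-ray(c,p)[0])) for c,p in l]
def proj(c,X):
    q=np.linalg.inv(c['T'])@np.append(X,1); return np.array([c['cx']+c['f']*q[0]/q[2],c['cy']+c['f']*q[1]/q[2]])
E
python3 - <<'E'
from h import *
S=cam(robot.snapshot("side"));T=cam(robot.snapshot("top"))
tp=lambda x,y:(235+(x+.5)/3.6-.5,145+(y+.5)/3.6-.5)
sp=lambda x,y:(220+(x+.5)/3-.5,135+(y+.5)/3-.5)
for n,a,b in [("bar back",(486,150),(254,152)),("bar front",(512,372),(376,232)),("hous rear L",(42,160),(35,388)),("hous rear R",(360,122),(165,218)),("hous front L",(70,440),(207,506)),("hous front R",(390,408),(333,325)),
 ("roof front R",(745,408),(498,150)),("roof rear R",(692,55),(292,25)),("roof front L",(425,445),(375,320)),("roof rear L",(378,92),(165,183)),("pad",(632,245),(364,133))]:
    X,e=tri([(T,tp(*a)),(S,sp(*b))]); print(n,X.round(4),np.round(e,4), plane(T,tp(*a),.246)[:2].round(4))
E
```

```text
bar back [ 0.6644 -0.0618  0.2787] [0.0005 0.0005] [ 0.6737 -0.0647]
bar front [ 0.5283 -0.0745  0.2865] [0.0036 0.0036] [ 0.5318 -0.0794]
hous rear L [0.6718 0.2184 0.2279] [0.0007 0.0007] [0.6657 0.2152]
hous rear R [0.7114 0.0141 0.1866] [0.0008 0.0008] [0.6917 0.0148]
hous front L [0.4896 0.1948 0.2236] [0.0013 0.0013] [0.4879 0.1918]
hous front R [ 0.5162 -0.0045  0.2144] [0.0025 0.0025] [ 0.5089 -0.0042]
roof front R [ 0.5107 -0.2216  0.2467] [0.0006 0.0006] [ 0.5102 -0.222 ]
roof rear R [ 0.7446 -0.2005  0.2254] [0.0001 0.0001] [ 0.7371 -0.1963]
roof front L [ 0.4878 -0.0257  0.2396] [0.0008 0.0008] [ 0.4862 -0.0256]
roof rear L [0.714  0.0036 0.2444] [0.0018 0.0018] [0.7116 0.0035]
pad [ 0.6152 -0.1563  0.2384] [0.0006 0.0006] [ 0.6127 -0.1552]
```

Emit:
jog_arm --pt "2.5 3.2 3 0 0 0.1 -1" --pt "3 3.8 3 0 0 0.1 -1" --pt "3 3.8 3 0 0 0.1 -1" --pt "3 3.8 2 0 0 0.1 -1" --pt "3 3.8 2 0 0 0.1 -1" --pt "3 3.8 1 0 0 0.1 -1" --pt "3 3.8 1 0 0 0.1 -1" --pt "3 3.8 1 0 0 0.1 -1" --pt "3 3.8 1 0 0 0.1 -1" --pt "3 3.8 0 0 0 0.1 -1"

```text
clock: 1.25
eef_pos: [0.473, -0.2788, 0.4021]
tool_rot: [-0.0, 0.793, 0.609, -0.002]
ft_force: [1.2, -1.2, -0.0]
grip_width: 0.0102
```

Emit:
jog_arm --pt "2.6 3.2 0 0 0 0.08 -1" --pt "2.6 3.2 0 0 0 0.08 -1" --pt "2.6 3.2 0 0 0 0.08 -1" --pt "2.6 3.2 0 0 0 0.08 -1" --pt "2 2.6 0 0 0 0.05 -1" --pt "0 0 0 0 0 0 -1"

```text
clock: 1.85
eef_pos: [0.6037, -0.1118, 0.4026]
tool_rot: [0.001, 0.658, 0.753, -0.0]
ft_force: [-0.5, -0.6, -0.7]
grip_width: 0.0003
```

Run:
```python
from h import *
s=robot.read_state(); print(s["clock"],s["eef_pos"],s["tool_rot"],s["grip_width"],s["joint_pos"])
d=robot.snapshot("wrist"); cv2.imwrite("pics/w1.png",d["img"]); np.save("w1.npy",d["pose"])
```

```text
1.85 [ 0.60365961 -0.11176269  0.40255948] [ 1.01739326e-03  6.57941090e-01  7.53068630e-01 -3.53947289e-04] 0.0002660000017459904 [-0.22275725  0.09202591  1.50950908 -0.00159081  1.53860394 -0.35733959]
```

View pics/w1.png

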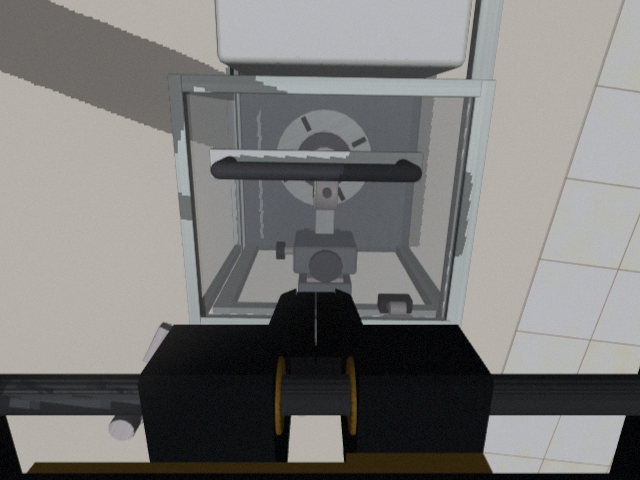

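Run:
```python
from h import *
d=robot.snapshot("wrist");W=cam(d);T=cam(robot.snapshot("top"))
im=d["img"];g=im.max(2)
m=((g<45)).astype(np.uint8); m[:140]=0;m[195:]=0;m[:,:195]=0;m[:,440:]=0
n,l,st,ce=cv2.connectedComponentsWithStats(m);k=1+st[1:,4].argmax();print(st[k],ce[k])
ys,xs=np.nonzero(l==k)
r=cv2.minAreaRect(np.c_[xs,ys].astype(np.float32));print(r)
L=(xs.min(),ys[xs<xs.min()+8].mean());R=(xs.max(),ys[xs>xs.max()-8].mean());print(L,R)
print(plane(W,L,.281),plane(W,R,.281),plane(W,ce[k],.281))
print("pad",[plane(W,(326,265),z).round(4) for z in (.218,.224,.23)])
tp=lambda x,y:(235+(x+.5)/3.6-.5,145+(y+.5)/3.6-.5)
print(tri([(W,(326,265)),(T,tp(632,245))]), tri([(W,(317,171)),(T,tp(499,261))]))
```

```text
[ 337  158   86   22 1139] [383.79631255 170.07901668]
((379.5, 168.5), (21.0, 85.0), 90.0)
(np.int64(337), np.float64(175.7741935483871)) (np.int64(422), np.float64(170.7888888888889))
[ 0.61162023 -0.07529521  0.281     ] [ 0.66769057 -0.06447246  0.281     ] [ 0.64217895 -0.06738349  0.281     ]
pad [array([ 0.6184, -0.1645,  0.218 ]), array([ 0.6179, -0.1622,  0.224 ]), array([ 0.6174, -0.1599,  0.23  ])]
(array([ 0.61639373, -0.15774297,  0.2338688 ]), [np.float64(0.0008954390007528657), np.float64(0.0008954390007530914)]) (array([ 0.59752331, -0.07291806,  0.26766234]), [np.float64(0.0028664110814235234), np.float64(0.0028664110814235195)])
```

Emit:
jog_arm --pt "0 0 -3 0 0 0 -1" --pt "0 0 -4 0 0 0 -1" --pt "0 0 -4 0 0 0 -1" --pt "0 0 -2 0 0 0 -1" --pt "0 0 0 0 0 0 -1" --pt "-0.1 1 0 0 0 0 -1" --pt "-0.1 0.7 0 0 0 0 -1" --pt "0 0 0 0 0 0 -1"

```text
clock: 2.8
eef_pos: [0.5957, -0.1077, 0.2768]
tool_rot: [0.007, 0.666, 0.746, -0.0]
ft_force: [0.1, 0.2, -0.8]
grip_width: 0.0005
```

Run:
```python
from h import *
s=robot.read_state(); print(s["eef_pos"],s["ft_force"])
d=robot.snapshot("wrist"); cv2.imwrite("pics/w2.png",d["img"])
```

```text
[ 0.5956946  -0.10767948  0.27681039] [ 0.05251298  0.19173967 -0.78102957]
```

View pics/w2.png

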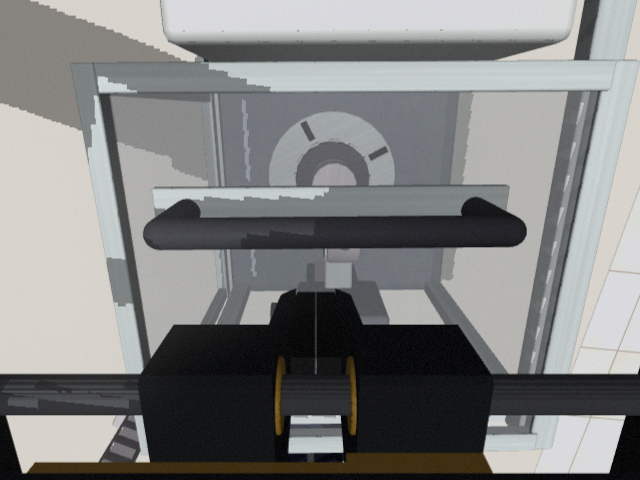

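Emit:
jog_arm --pt "0.5 0.5 -0.9 0 0 0 -1" --pt "0.2 0.6 0 0 0 0 -1" --pt "0 0.6 0 0 0 0 -1" --pt "0 0.6 0 0 0 0 -1"

```text
clock: 3.25
eef_pos: [0.605, -0.0856, 0.2704]
tool_rot: [0.011, 0.666, 0.746, -0.001]
ft_force: [-2.0, -11.7, -1.7]
grip_width: 0.0006
```

Emit:
jog_arm --pt "0 0.6 0 0 0 0 -1" --pt "-0.1 0.6 0 0 0 0 -1" --pt "-0.1 0.8 0 0 0 0 -1"

```text
clock: 3.55
eef_pos: [0.6028, -0.0691, 0.2705]
tool_rot: [0.014, 0.666, 0.746, -0.005]
ft_force: [-0.2, -2.4, -0.1]
grip_width: 0.0004
```

Emit:
jog_arm --pt "-0.1 1.2 -0.1 0 0 0 -1" --pt "-0.15 1.5 0 0 0 0 -1" --pt "-0.15 1.5 0 0 0 0 -1" --pt "-0.15 1.5 0 0 0 0 -1" --pt "-0.15 1.5 0 0 0 0 -1" --pt "-0.15 1.5 0 0 0 0 -1" --pt "-0.15 1.5 0 0 0 0 -1" --pt "-0.15 1.2 0 0 0 0 -1"

```text
clock: 4.35
eef_pos: [0.5886, 0.0535, 0.27]
tool_rot: [0.014, 0.665, 0.746, -0.007]
ft_force: [0.8, -3.7, 0.5]
grip_width: 0.0004
```

Emit:
jog_arm --pt "-0.1 1 0 0 0 0 -1" --pt "-0.1 1 0 0 0 0 -1" --pt "-0.1 1 0 0 0 0 -1" --pt "-0.1 0.5 0 0 0 0 -1" --pt "-0.1 0.4 0 0 0 0 -1" --pt "0 0 0 0 0 0 -1"

```text
clock: 4.95
eef_pos: [0.5833, 0.0986, 0.27]
tool_rot: [0.014, 0.665, 0.747, -0.006]
ft_force: [-1.6, -1.1, -1.0]
grip_width: 0.0002
```

Emit:
jog_arm --pt "0 0.4 0 0 0 0 -1" --pt "0 0.3 0 0 0 0 -1"

```text
clock: 5.15
eef_pos: [0.583, 0.1014, 0.27]
tool_rot: [0.016, 0.665, 0.747, -0.01]
ft_force: [0.2, -14.6, 1.4]
grip_width: 0.0005
```

Emit:
jog_arm --pt "0.1 -1 0 0 0 0 -1" --pt "0.3 -2.5 1 0.015 0.005 0 -1" --pt "0.4 -3.5 2 0.015 0.005 0 -1" --pt "0.5 -4 2 0 0 0 -1" --pt "0.5 -4 1 0 0 0 -1" --pt "0.5 -4 0 0 0 0 -1" --pt "0.5 -3 0 0 0 0 -1" --pt "0 0 0 0 0 0 -1"

```text
clock: 5.95
eef_pos: [0.6121, -0.1232, 0.3312]
tool_rot: [-0.0, 0.665, 0.747, 0.004]
ft_force: [-0.1, 0.3, 0.3]
grip_width: 0.0005
```

Run:
```python
from h import *
s=robot.read_state(); print(s["clock"],s["eef_pos"],s["ft_force"],s["tool_rot"])
for n in("wrist","top","side"):
    d=robot.snapshot(n); cv2.imwrite(f"pics/{n}3.png",d["img"])
t=cv2.imread("pics/top3.png")[145:300,235:455]; cv2.imwrite("pics/top3z.png",cv2.resize(t,(792,558),interpolation=cv2.INTER_CUBIC))
```

```text
5.95 [ 0.61207488 -0.12320949  0.33121553] [-0.12606371  0.32339783  0.32496472] [-2.24740331e-04  6.64640459e-01  7.47152816e-01  3.95958235e-03]
```

View pics/wrist3.png

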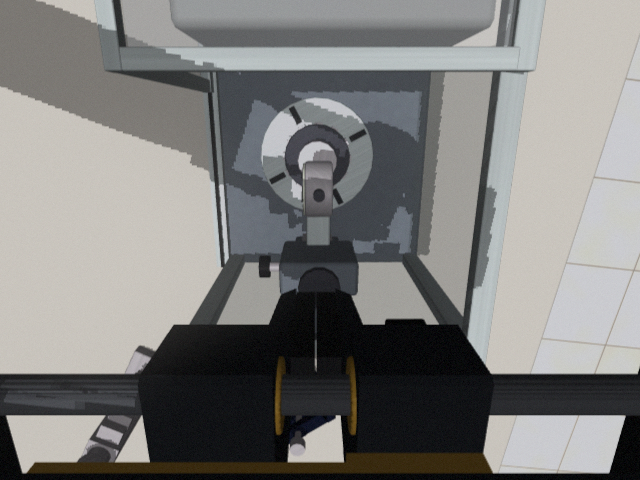

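View pics/top3z.png

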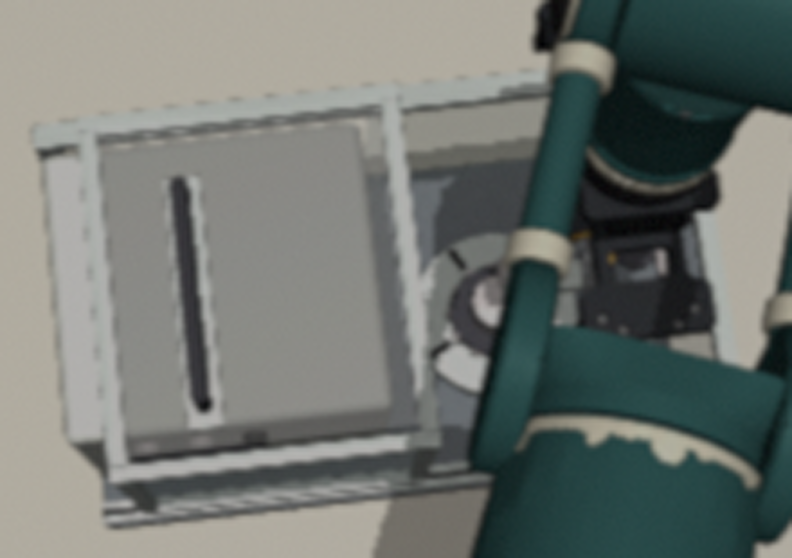

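Emit:
jog_arm --pt "0.2 -2 0 0 0 0 -1" --pt "0.2 -1.4 0 -0.004 0.004 0 -1" --pt "0 0 -2 0 0 0 -1" --pt "0 0 -2.5 0 0 0 -1" --pt "0 0 -1.5 0 0 0 -1" --pt "0 0 -0.5 0 0 0 -1" --pt "0 0 0 0 0 0 -1"

```text
clock: 6.8
eef_pos: [0.6165, -0.1453, 0.2646]
tool_rot: [-0.002, 0.66, 0.751, 0.003]
ft_force: [0.6, 0.3, -0.6]
grip_width: 0.0006
```

Run:
```python
from h import *
s=robot.read_state(); print(s["clock"],s["eef_pos"],s["ft_force"],s["tool_rot"])
d=robot.snapshot("wrist"); cv2.imwrite(f"pics/w4.png",d["img"])
```

```text
6.8 [ 0.61649959 -0.1453446   0.26462529] [ 0.62393805  0.29346375 -0.55586012] [-0.00234946  0.65985267  0.75138337  0.00346036]
```

View pics/w4.png

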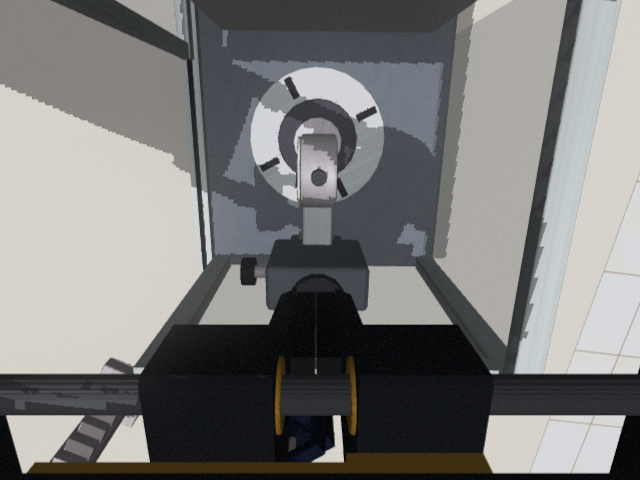

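Run:
```python
from h import *
W=cam(robot.snapshot("wrist"))
for z in (.222,.226,.23,.234): print(z, plane(W,(317,274),z).round(4), plane(W,(292,290),z).round(4),plane(W,(343,290),z).round(4))
t=cv2.imread("pics/w4.png")[220:330,230:400]; cv2.imwrite("pics/w4z.png",cv2.resize(t,None,fx=4.5,fy=4.5,interpolation=cv2.INTER_CUBIC))
for z in (.255,.265): print(proj(W,np.array([.6165,-.1453,z])))
```

```text
0.222 [ 0.6171 -0.147   0.222 ] [ 0.6054 -0.1576  0.222 ] [ 0.6317 -0.1542  0.222 ]
0.226 [ 0.6169 -0.1454  0.226 ] [ 0.6054 -0.1557  0.226 ] [ 0.6312 -0.1524  0.226 ]
0.23 [ 0.6166 -0.1438  0.23  ] [ 0.6054 -0.1539  0.23  ] [ 0.6306 -0.1507  0.23  ]
0.234 [ 0.6164 -0.1422  0.234 ] [ 0.6054 -0.152   0.234 ] [ 0.6301 -0.1489  0.234 ]
[316.67053922 299.06814029]
[316.82690903 309.82477893]
```

View pics/w4z.png

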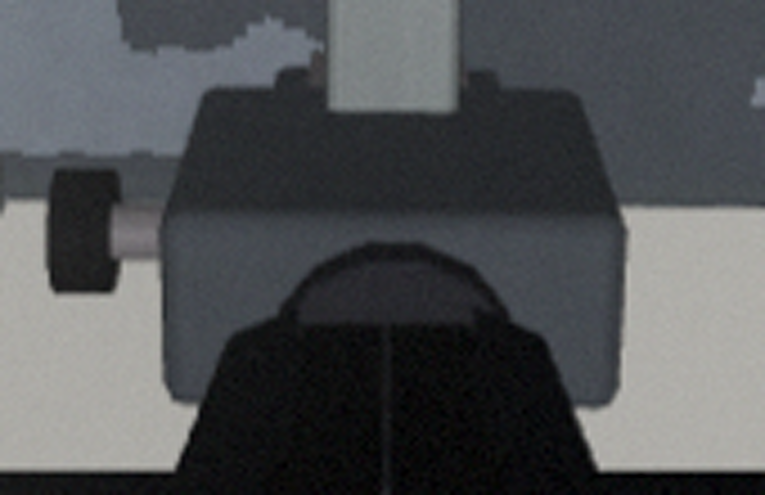

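Emit:
jog_arm --pt "0.1 -1.4 0 0 0 0 -1" --pt "0 0 0 0 0 0 -1" --pt "0 0 -1.5 0 0 0 -1" --pt "0 0 -1 0 0 0 -1" --pt "0 0 0 0 0 0 -1"

```text
clock: 7.4
eef_pos: [0.6201, -0.162, 0.243]
tool_rot: [0.002, 0.66, 0.751, 0.005]
ft_force: [-0.5, 0.1, -0.3]
grip_width: 0.0001
```

Emit:
jog_arm --pt "-0.2 0.1 -0.5 0 0 0 -1" --pt "0 0 -0.4 0 0 0 -1" --pt "0 0 -0.4 0 0 0 -1"

```text
clock: 7.7
eef_pos: [0.6176, -0.1607, 0.2286]
tool_rot: [0.001, 0.66, 0.751, 0.005]
ft_force: [-0.4, 0.9, -0.3]
grip_width: 0.0004
```

Emit:
jog_arm --pt "0 0 -0.4 0 0 0 -1" --pt "0 0 -0.3 0 0 0 -1"

```text
clock: 7.9
eef_pos: [0.6175, -0.1606, 0.221]
tool_rot: [0.001, 0.66, 0.751, 0.005]
ft_force: [-0.9, 0.1, 2.6]
grip_width: 0.0007
```

Emit:
jog_arm --pt "0 0 -0.3 0 0 0 -1" --pt "0 0 -0.3 0 0 0 -1" --pt "0 0 -0.3 0 0 0 -1"

```text
clock: 8.2
eef_pos: [0.6175, -0.1606, 0.2127]
tool_rot: [0.002, 0.66, 0.751, 0.005]
ft_force: [-1.6, 0.8, 2.5]
grip_width: 0.0005
```

Run:
```python
from h import *
W=cam(robot.snapshot("wrist")); d=robot.snapshot("side"); cv2.imwrite("pics/s5.png",d["img"])
d=robot.snapshot("wrist"); cv2.imwrite("pics/w5.png",d["img"])
```

```text
(no output)
```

View pics/w5.png

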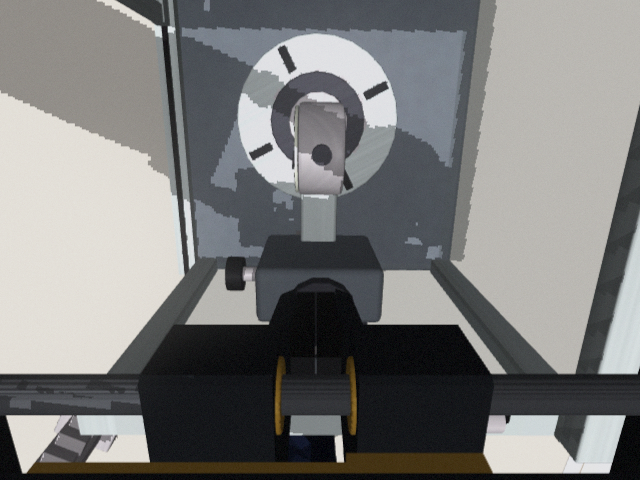

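Emit:
jog_arm --pt "0 0 -0.2 0 0 0 -1" --pt "0 0 -0.2 0 0 0 -1"

```text
clock: 8.55
eef_pos: [0.6178, -0.1606, 0.2085]
tool_rot: [0.002, 0.66, 0.751, 0.005]
ft_force: [-0.5, 0.0, 2.6]
grip_width: 0.0004
```

Emit:
jog_arm --pt "0 0 -0.15 0 0 0 -1" --pt "0 0 -0.15 0 0 0 -1"

```text
clock: 8.75
eef_pos: [0.6178, -0.1606, 0.2055]
tool_rot: [0.002, 0.66, 0.751, 0.005]
ft_force: [-0.7, 1.2, 1.9]
grip_width: 0.0004
```

Emit:
jog_arm --pt "0 0 -0.15 0 0 0 -1"

```text
clock: 8.85
eef_pos: [0.6177, -0.1606, 0.2039]
tool_rot: [0.002, 0.66, 0.751, 0.005]
ft_force: [-1.9, 0.2, 3.0]
grip_width: 0.0004
```

Emit:
jog_arm --pt "0 0 -0.15 0 0 0 -1"

```text
clock: 8.95
eef_pos: [0.6178, -0.1606, 0.2023]
tool_rot: [0.002, 0.66, 0.751, 0.005]
ft_force: [-0.7, -0.6, 2.5]
grip_width: 0.0006
```

Emit:
jog_arm --pt "0 0 -0.15 0 0 0 -1"

```text
clock: 9.05
eef_pos: [0.6178, -0.1606, 0.2007]
tool_rot: [0.002, 0.66, 0.751, 0.005]
ft_force: [-0.9, 0.6, 2.3]
grip_width: 0.0003
```

Emit:
jog_arm --pt "0 0 -0.15 0 0 0 -1"

```text
clock: 9.15
eef_pos: [0.6177, -0.1606, 0.199]
tool_rot: [0.002, 0.66, 0.751, 0.005]
ft_force: [-1.2, 0.4, 2.7]
grip_width: 0.0006
```

Emit:
jog_arm --pt "0 0 -0.15 0 0 0 -1"

```text
clock: 9.25
eef_pos: [0.6177, -0.1606, 0.1974]
tool_rot: [0.002, 0.66, 0.751, 0.005]
ft_force: [-0.8, 0.5, 3.3]
grip_width: 0.0005
```

Emit:
jog_arm --pt "0 0 -0.15 0 0 0 -1"

```text
clock: 9.35
eef_pos: [0.6177, -0.1606, 0.1957]
tool_rot: [0.002, 0.66, 0.751, 0.005]
ft_force: [-1.8, 0.2, 1.5]
grip_width: 0.0006
```

Emit:
jog_arm --pt "0 0 -0.12 0 0 0 -1"

```text
clock: 9.45
eef_pos: [0.6177, -0.1606, 0.1944]
tool_rot: [0.002, 0.66, 0.751, 0.005]
ft_force: [-1.7, 0.0, 1.2]
grip_width: 0.0003
```

Emit:
jog_arm --pt "0 0 -0.12 0 0 0 -1"

```text
clock: 9.55
eef_pos: [0.6177, -0.1606, 0.1931]
tool_rot: [0.002, 0.66, 0.751, 0.005]
ft_force: [-1.6, 0.9, 2.5]
grip_width: 0.0007
```

Emit:
jog_arm --pt "0 0 -0.12 0 0 0 -1"

```text
clock: 9.65
eef_pos: [0.6177, -0.1606, 0.1922]
tool_rot: [0.002, 0.66, 0.751, 0.005]
ft_force: [-2.5, 1.1, 5.6]
grip_width: 0.0004
```

Emit:
jog_arm --pt "0 0 -0.12 0 0 0 -1"

```text
clock: 9.75
eef_pos: [0.6178, -0.1606, 0.1916]
tool_rot: [0.002, 0.66, 0.751, 0.005]
ft_force: [-3.1, 0.7, 5.7]
grip_width: 0.0001
```

Emit:
jog_arm --pt "0 0 -0.15 0 0 0 -1"

```text
clock: 9.85
eef_pos: [0.6178, -0.1606, 0.191]
tool_rot: [0.002, 0.66, 0.751, 0.005]
ft_force: [-3.8, 0.6, 7.1]
grip_width: 0.0001
```

Emit:
jog_arm --pt "0 0 -0.1 0 0 0 -1"

```text
clock: 9.95
eef_pos: [0.6178, -0.1606, 0.1908]
tool_rot: [0.002, 0.66, 0.751, 0.005]
ft_force: [-2.6, 0.8, 6.9]
grip_width: 0.0003
```

Emit:
jog_arm --pt "0 0 -0.15 0 0 0 -1"

```text
clock: 10.05
eef_pos: [0.6178, -0.1606, 0.1905]
tool_rot: [0.002, 0.66, 0.751, 0.005]
ft_force: [-3.6, 0.0, 6.6]
grip_width: 0.0002
```

Emit:
jog_arm --pt "0 0 0 0 0 0 -1" --pt "0 0 0 0 0 0 -1"

```text
clock: 10.25
eef_pos: [0.6181, -0.1607, 0.1905]
tool_rot: [0.003, 0.66, 0.751, 0.006]
ft_force: [-0.6, -0.5, 2.5]
grip_width: 0.0004
```

Emit:
jog_arm --pt "0 0 0.5 0 0 0 -1" --pt "0 0 2 0 0 0 -1" --pt "0 0 4 0 0 0 -1" --pt "0 0 4 0 0 0 -1" --pt "0 0 3 0 0 0 -1" --pt "0 0 0 0 0 0 -1"

```text
clock: 10.85
eef_pos: [0.6156, -0.1598, 0.3258]
tool_rot: [-0.001, 0.66, 0.751, 0.004]
ft_force: [0.0, -0.6, 0.3]
grip_width: 0.0005
```

Run:
```python
from h import *
s=robot.read_state(); print(s["clock"],s["eef_pos"],s["ft_force"],s["tool_rot"])
d=robot.snapshot("wrist"); cv2.imwrite(f"pics/w6.png",d["img"])
```

```text
10.85 [ 0.61563024 -0.15979946  0.32580723] [ 0.04803085 -0.61660761  0.3197093 ] [-6.78522117e-04  6.59987640e-01  7.51264091e-01  4.25668037e-03]
```

View pics/w6.png

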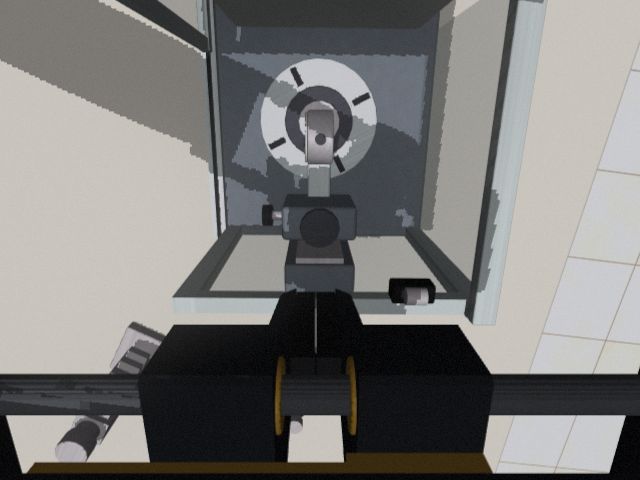

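Emit:
jog_arm --pt "-0.3 2.5 1.5 0 0 0 -1" --pt "-0.5 4 2 0 0 0 -1" --pt "-0.5 4 1 0 0 0 -1" --pt "-0.5 4 0 0 0 0 -1" --pt "-0.5 4 0 0 0 0 -1" --pt "-0.5 4 0 0 0 0 -1" --pt "-0.5 4 0 0 0 0 -1" --pt "-0.5 3 0 0 0 0 -1" --pt "-0.3 1.5 0 0 0 0 -1" --pt "0 0 0 0 0 0 -1"

```text
clock: 11.9
eef_pos: [0.5639, 0.1595, 0.3448]
tool_rot: [-0.014, 0.662, 0.75, -0.007]
ft_force: [-0.2, -0.7, 0.4]
grip_width: 0.0005
```

Run:
```python
from h import *
s=robot.read_state(); print(s["clock"],s["eef_pos"],s["ft_force"],s["tool_rot"])
for n in("wrist","top","side"):
    d=robot.snapshot(n); cv2.imwrite(f"pics/{n}7.png",d["img"])
t=cv2.imread("pics/top7.png")[145:300,235:455]; cv2.imwrite("pics/top7z.png",cv2.resize(t,(792,558),interpolation=cv2.INTER_CUBIC))
t=cv2.imread("pics/side7.png")[120:330,200:392]; cv2.imwrite("pics/side7z.png",cv2.resize(t,None,fx=2.8,fy=2.8,interpolation=cv2.INTER_CUBIC))
```

```text
11.9 [0.56389634 0.15952926 0.34481383] [-0.24624913 -0.69386496  0.37005185] [-0.01368001  0.66153684  0.74975464 -0.00706005]
```

View pics/wrist7.png

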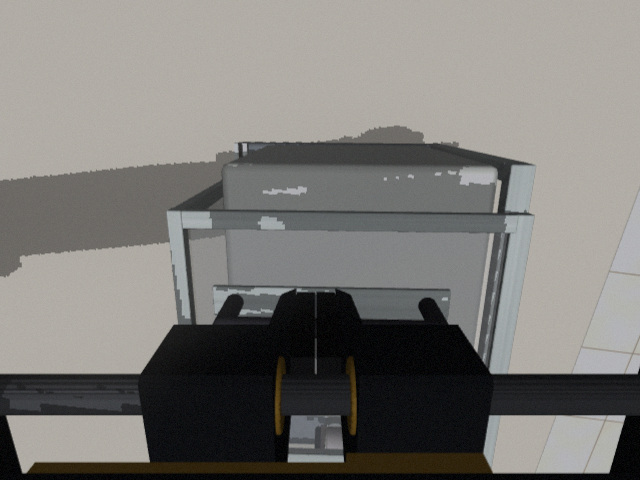

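View pics/top7z.png

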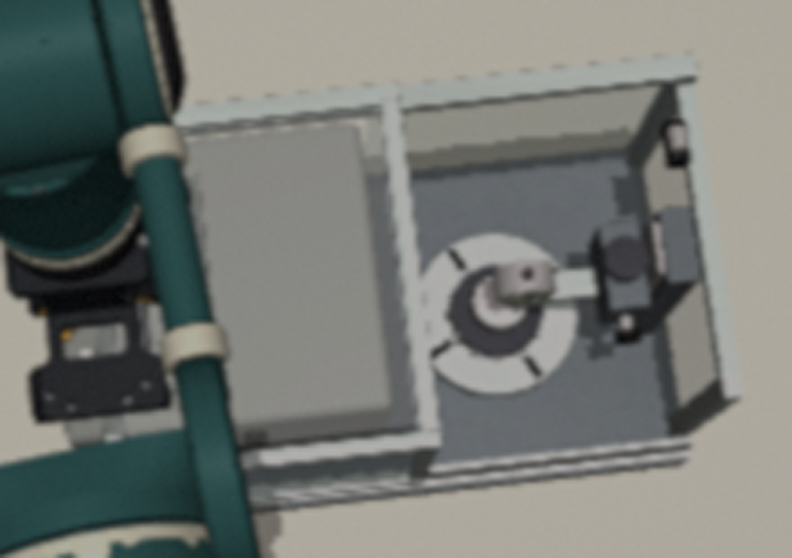

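View pics/side7z.png

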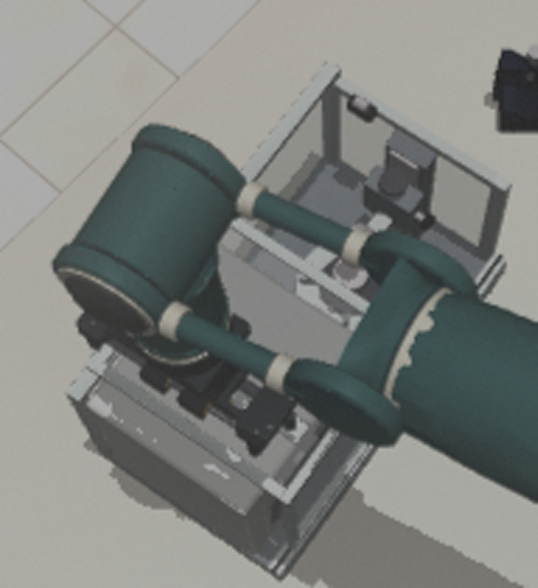

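Run:
```python
from h import *
W=cam(robot.snapshot("wrist"));T=cam(robot.snapshot("top"));S=cam(robot.snapshot("side"))
for z in(.281,.29): print(z,plane(W,(228,312),z).round(4),plane(W,(433,312),z).round(4))
print(proj(W,[.576,.12,.281]),proj(W,[.575,.115,.248]))
tp=lambda x,y:(235+(x+.5)/3.6-.5,145+(y+.5)/3.6-.5)
sp=lambda x,y:(200+(x+.5)/2.8-.5,120+(y+.5)/2.8-.5)
print(tri([(T,tp(625,258)),(S,sp(393,180))]))
print(tri([(T,tp(525,280)),(S,sp(378,228))]))
```

```text
0.281 [0.515  0.1155 0.281 ] [0.6348 0.1318 0.281 ]
0.29 [0.5169 0.1205 0.29  ] [0.6316 0.136  0.29  ]
[330.6977875  317.71386981] [327.75334974 300.56586157]
(array([ 0.61722033, -0.15791368,  0.19930081]), [np.float64(0.0017458664886583943), np.float64(0.0017458664886583202)])
(array([ 0.58282332, -0.08707558,  0.26105723]), [np.float64(0.0036506069792106403), np.float64(0.0036506069792107)])
```

Emit:
jog_arm --pt "0.4 0.1 -2 -0.008 -0.03 0 -1" --pt "0.2 0 -2.5 0 0 0 -1" --pt "0 0 -2 0 0 0 -1" --pt "0 0 -0.8 0 0 0 -1" --pt "0 0 0 0 0 0 -1"

```text
clock: 12.7
eef_pos: [0.5746, 0.152, 0.2752]
tool_rot: [0.004, 0.666, 0.746, 0.004]
ft_force: [-0.2, 0.3, -0.3]
grip_width: 0.0001
```

Emit:
jog_arm --pt "0 0 -0.6 0 0 0 -1" --pt "0 -0.5 0 0 0 0 -1" --pt "0.05 -0.5 0 0 0 0 -1" --pt "0.05 -0.5 0 0 0 0 -1"

```text
clock: 13.1
eef_pos: [0.5776, 0.1358, 0.2722]
tool_rot: [0.006, 0.667, 0.745, 0.006]
ft_force: [0.2, 0.5, 0.3]
grip_width: 0.0004
```

Emit:
jog_arm --pt "0.1 -0.8 -0.2 0 0 0 -1" --pt "0.1 -1 0 0 0 0 -1" --pt "0.15 -1.5 0 0 0 0 -1" --pt "0.15 -1.5 0 0 0 0 -1" --pt "0.15 -1.5 0 0 0 0 -1" --pt "0.15 -1.5 0 0 0 0 -1" --pt "0.15 -1.5 0 0 0 0 -1"

```text
clock: 13.8
eef_pos: [0.5893, 0.0397, 0.2718]
tool_rot: [0.005, 0.666, 0.746, 0.011]
ft_force: [3.5, 5.1, -0.7]
grip_width: 0.0005
```

Emit:
jog_arm --pt "0.1 -1.5 0 0 0 0 -1" --pt "0.15 -1.5 0 0 0 0 -1" --pt "0.15 -1.2 0 0 0 0 -1" --pt "0.1 -1 0 0 0 0 -1" --pt "0.1 -0.6 0 0 0 0 -1"

```text
clock: 14.3
eef_pos: [0.5961, -0.0258, 0.272]
tool_rot: [0.006, 0.667, 0.745, 0.011]
ft_force: [1.4, 3.0, 0.6]
grip_width: 0.0005
```

Emit:
jog_arm --pt "0.05 -0.6 0 0 0 0 -1" --pt "0.05 -0.6 0 0 0 0 -1"

```text
clock: 14.5
eef_pos: [0.5974, -0.0388, 0.2721]
tool_rot: [0.006, 0.667, 0.745, 0.011]
ft_force: [2.7, 3.5, -1.5]
grip_width: 0.0004
```

Emit:
jog_arm --pt "0.05 -0.5 0 0 0 0 -1" --pt "0.05 -0.5 0 0 0 0 -1"

```text
clock: 14.7
eef_pos: [0.5981, -0.0453, 0.2722]
tool_rot: [0.003, 0.667, 0.745, 0.014]
ft_force: [2.5, 8.7, 0.1]
grip_width: 0.0004
```

Emit:
jog_arm --pt "0.05 -0.5 0 0 0 0 -1"

```text
clock: 14.8
eef_pos: [0.5985, -0.0496, 0.2722]
tool_rot: [0.002, 0.667, 0.745, 0.014]
ft_force: [0.6, 1.1, 0.3]
grip_width: 0.0003
```

Emit:
jog_arm --pt "0.05 -0.5 0 0 0 0 -1"

```text
clock: 14.9
eef_pos: [0.5986, -0.0551, 0.2722]
tool_rot: [0.002, 0.666, 0.746, 0.013]
ft_force: [-0.7, 10.5, 0.8]
grip_width: 0.0005
```

Emit:
jog_arm --pt "0 -0.3 0 0 0 0 -1" --pt "0 -0.1 0 0 0 0 -1"

```text
clock: 15.1
eef_pos: [0.5985, -0.0549, 0.2723]
tool_rot: [-0.001, 0.666, 0.746, 0.017]
ft_force: [1.3, 5.7, -0.1]
grip_width: 0.0002
```

Solid at the stop. I'll back off along +y, lift clear and look.

Emit:
jog_arm --pt "0 1 0 0 0 0 -1" --pt "0 1.5 0 0 0 0 -1" --pt "0 0.5 2 -0.01 0.01 0 -1" --pt "0 0 4 -0.01 0.01 0 -1" --pt "0 0 4 0 0 0 -1" --pt "-1 3 2 0 0 0 -1" --pt "-2 4 0 0 0 0 -1" --pt "-2 4 0 0 0 0 -1" --pt "-1 3 0 0 0 0 -1" --pt "0 0 0 0 0 0 -1"

```text
clock: 16.1
eef_pos: [0.5314, 0.12, 0.3953]
tool_rot: [-0.001, 0.668, 0.744, -0.004]
ft_force: [-0.3, -1.1, -0.6]
grip_width: 0.0006
```

Run:
```python
from h import *
s=robot.read_state(); print(s["clock"],s["eef_pos"],s["ft_force"],s["tool_rot"])
ims={}
for n in("top","side"):
    d=robot.snapshot(n); cv2.imwrite(f"pics/{n}8.png",d["img"]); ims[n]=cam(d)
t=cv2.imread("pics/top8.png")[145:300,235:455]; cv2.imwrite("pics/top8z.png",cv2.resize(t,(792,558),interpolation=cv2.INTER_CUBIC))
# compare right half with start
a=cv2.imread("pics/top0.png")[155:290,335:455];b=cv2.imread("pics/top8.png")[155:290,335:455]
cv2.imwrite("pics/cmp8.png",cv2.resize(np.hstack([a,b]),None,fx=3.3,fy=3.3,interpolation=cv2.INTER_CUBIC))
```

```text
16.1 [0.53140707 0.11999408 0.39530342] [-0.31952206 -1.13219477 -0.61494008] [-0.00138857  0.66777764  0.74434791 -0.00415729]
```

View pics/top8z.png

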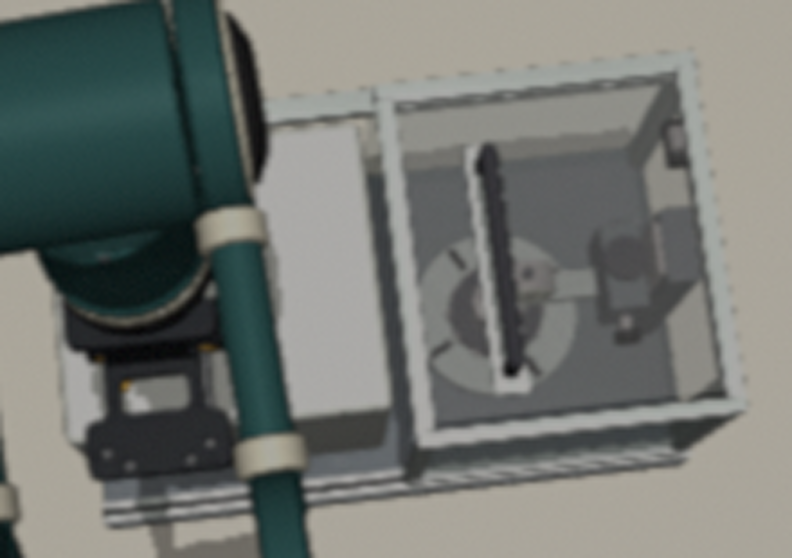

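View pics/cmp8.png

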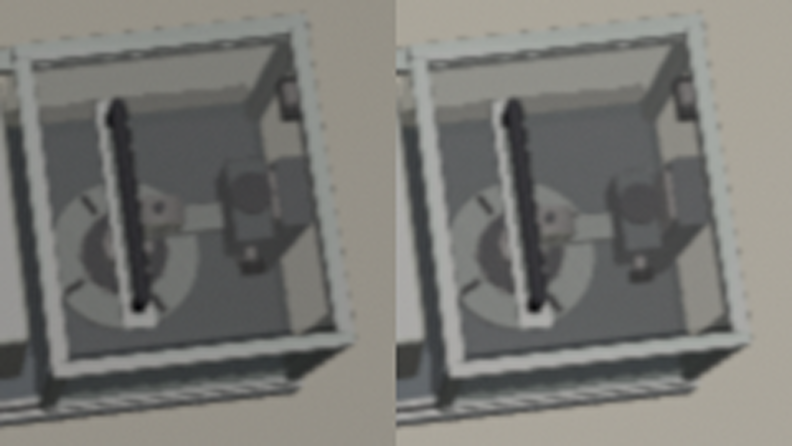

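View pics/side8.png

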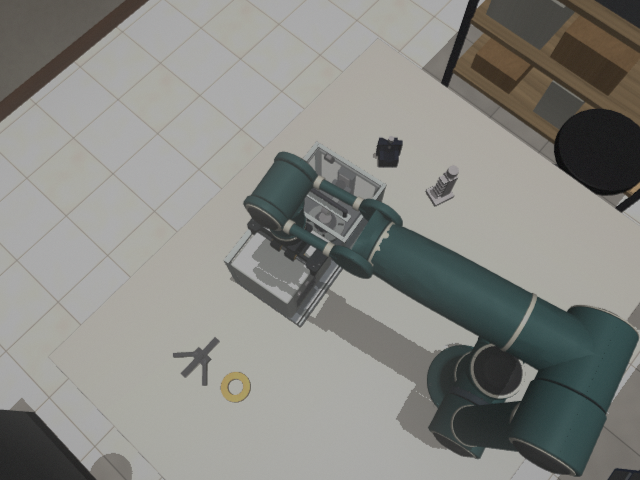

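Run:
```python
from h import *
a=cv2.imread("pics/top0.png",0).astype(np.float32);b=cv2.imread("pics/top8.png",0).astype(np.float32)
for n,(y0,y1,x0,x1) in {"bar":(182,254,362,385),"roofL":(170,270,338,352),"rail(fixed)":(275,290,360,425),"pad":(200,230,400,420)}.items():
    A=a[y0:y1,x0:x1];B=b[y0:y1,x0:x1];B=(B-B.mean())/B.std();A=(A-A.mean())/A.std()
    M=np.eye(2,3,dtype=np.float32);c,M=cv2.findTransformECC(A,B,M,cv2.MOTION_TRANSLATION,(3,200,1e-6));print(n,c,M[:,2])
s=robot.read_state();print(s["clock"],s["ft_force"],s["joint_velocities"])
```

```text
bar 0.9922784634342258 [-0.0006381   0.09068437]
roofL 0.9999094885566634 [ 0.00320611 -0.00841363]
rail(fixed) 0.9999089455003635 [ 0.01791329 -0.01218028]
pad 0.7770330449656923 [-0.79807806  1.3783095 ]
16.2 [ 0.08328189 -0.33221042  0.07891846] [-0.03463174  0.01463113 -0.0006118  -0.00254373 -0.0044697  -0.00666609]
```

The guard sits within 0.02 px of its starting (shut) position, and the arm is clear of everything. I'm handing in.

Run:
```python
from bench import robot
print(robot.hand_in()); print(robot.read_state()["clock"])
```

```text
the job is handed in; nothing more can be done
None
the job is handed in; nothing more can be done
```

The job is handed in: the guard is shut on its catch and the plunger rests on the punch with an estimated 2 mm of preload. It took about 16 s of the 56 s allowed.

**What I did:**
- **Opening:** I pushed the guard open by its handle bar with shut fingers, through the catch and onto its stop (about 15 N there).
- **Lowering:** I pressed the thumb pad down. The plunger touched with the pad top at about 193 mm, where the push jumped from about 2.5 to 5.6 N. I stopped at 190.5 mm with about 7 N, then let go.
- **Closing:** I pushed the guard shut from the other side of the bar. The force rose to about 9 N, dropped to 1 N as the catch snapped, then rose to 10.5 N against the stop.

**Last checks:**
- **Guard:** compared with the first picture, its roof edge has shifted less than 0.02 px.
- **Bystander gauges:** they look unmoved in the side view. I did not measure this.
- **Arm:** it stands clear, with wrist force near zero.

**Weaker points:**
- **Preload:** the figure comes only from the force jump and the tool height. I did not see the plunger directly.
- **Pad height:** two-camera readings came out high, 199 mm after lowering against 190.5 mm by touch, and 234–238 mm against 223 mm at the start. I relied on touch for these.
- **Pad image match:** the before/after image match on the pad was poor (0.78), so it shows only that the pad moved, not by how much.

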